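Check the bench tension gauge at its preset mark

TASK

Check the bench tension gauge: draw the lock pin up out of its bore and park it upright in the open notch at the side of the gauge, its collar resting on the bracket. Then pull the sprung draw bar out by its paddle until the drag pointer lines up with the preset marker (the block with the small round knob on the outer edge of the scale), hold it there for about a second, and ease the bar fully home without letting it snap back, so that the pointer stays behind at the marker. Do not shift the marker, and leave the other things on the table where they are.

Things in the scene. Friction and masses are not known exactly. Their poses are not given: they have to be found in the camera images.
- gauge: Bench tension gauge fixed to the table: grey base plate 225 x 160 x 10 mm; origin under its centre; the draw bar comes out along its own -x (toward the robot). On it: guide bridge (x 5 to 45, y -29 to 29, top z 56 mm) with the pin bore at x 25, y 0; spring barrel behind; parking bracket on the -y side; white scale on the +y side (lines every 5 mm, x -105 to -7, y 40 to 58, top z 28 mm).
- draw_bar (a joint): Sprung draw bar: metres drawn out along the gauge's -x, 0 = fully home, stop at 0.075. The spring pulls it home: about 4.5 N at 0, rising 1.5 N per 10 mm (about 13 N at 55 mm), lightly damped. The lock pin through bridge and bar blocks it until drawn.
- paddle_top (a point): Middle of the top edge of the black upright paddle at the bar's front end, moving with it. Paddle 14 mm thick (gauge x), 36 mm wide (y), top 95 mm above the table, the upper 50 mm free to grasp; at home its back face is 43 mm in front of the bridge. Scale, pointer and marker beside its path stay below 42 mm.
- lock_pin: Loose lock pin, about 60 g, upright in the bore at the start: black ribbed knob 18 mm diameter, 30 mm tall, over a steel collar 20 x 4 mm, over a shank 8 mm diameter, 32 mm long. Origin on the axis under the collar (knob 4 to 34 mm above it); z up the pin. In the bore the collar rests on the bridge, 56 mm above the table; it must rise more than 32 mm to come free.
- park_notch (a point): Middle of the parking notch, level with the bracket's top (56 mm above the table, as the bridge); gauge axes. A slot 11 mm wide (gauge x) between two prongs 17.5 mm wide, 7 mm thick; along y from 17 mm on the +y side (closed end) to 20 mm on the -y side (open end); free below. The pin's shank goes in from above or the open end; its collar rests on both prongs, its origin near this point.
- pointer_tip (a point): Tip of the dark steel drag pointer (2 mm finger on a 12 mm block, 33 mm above the table) on the scale's inner edge, moving only along the gauge's x. An arm on the bar pushes it along -x once the paddle's middle is 26.5 mm ahead (-x) of this tip; it starts 1.5 to 12 mm ahead of the arm, has about 1.2 N of friction and stays where left when the bar goes back. Gauge axes.
- marker_tip (a point): Tip of the steel preset marker (block 18 x 15 x 20 mm with a small round knob and a 2 mm finger toward the pointer's path) on the scale's outer edge, 33 mm above the table; it stands 15 to 55 mm along -x from the pointer at the start, stiff on its rod (6 N). Gauge axes. Pointer and marker line up when both tips have the same gauge x.
- tin: Bystander: aluminium moisture tin with white lid, 57 mm diameter, 38 mm tall, beside the gauge; origin under its centre.
- groover: Bystander: curved brass-coloured grooving tool, 111 x 11 x 21 mm, lying beside the gauge; origin under its centre.
- brush: Bystander: flat bristle brush, 160 x 32 x 11 mm, on the right; origin under its centre.
- dish: Bystander: shallow metal dish, 117 mm diameter, 17 mm tall, on the left; origin under its centre.
Not all that is in view belongs to the job. Several things have the shape of the lock_pin; the one meant has the colours described above.

How it is judged:
By the outcome, as a careful person would: the job done as asked, in the order asked, and still so for the second after the job is handed in, with the robot touching nothing.
It also fails if it takes over 51 s, if anything falls off the work surface, if the arm or the gripper's body presses on something with over 40 N, if the wrist force passes 120 N, or if a joint passes its speed limit or range.

ROBOT

A 6-joint arm with a two-finger parallel gripper is mounted at the origin on a cart in front of the work surface, level with it; the furniture and walls round the work are solid. World frame = base frame: x ahead of the robot, y to its left, z up, the work surface at z = 0. Lengths are in m, angles in degrees, forces in N, time in s.
With the tool pointing down it reaches from about 0.425 to 0.925 m from the base axis. Payload 12.5 kg.
Tool frame: the origin (TCP) lies midway between the tips of the shut fingers; the grasp point (between the pads) lies 19 mm behind it; z points along the fingers, x is the direction in which the jaws open and shut, and the axes are right-handed (so a half turn about z gives the same grasp; the last joint's range is limited). The gripper opens to 85 mm and grips with 20 to 120 N. Pads are 22 mm wide; open, the fingers measure 114 mm over their backs; the gripper's body (76 mm by 85 mm) begins 54 mm behind the grasp point. The pads swing forward as they close: fully open they stand 13 mm farther back than shut.
Start: joints at [-80.821, 28.126, 89.318, -0, 62.55, -6.05], TCP at [0.164, -0.603, 0.231] pointing down, gripper open.
Joint ranges: [-177.58, 177.58], [-47.91, 125.51], [2.72, 160], [-65.01, 245.01], [3.68, 167.84], [-153.87, 153.87]. Speed limits (degrees/s): [127.2, 127.2, 159.86, 180, 180, 180].

INTERFACE

Orientations are given as [roll, pitch, yaw] about the fixed x, y, z axes, in that order (R = Rz(yaw) Ry(pitch) Rx(roll)).
In Python, from bench import r, cams gives the robot as it stands.
- The arm moves only by the tool move_arm, never from a script. Its argument "motion" is a list of rows, each an object with "hand": the closure, from 0 (fully open) to 1 (shut); "translation": the shift along the tool's x, y, z in m, a list of three; "rot": the turn, a rotation vector about the tool's x, y, z in degrees, a list of three. In form: [{"hand": hand, "translation": [tx, ty, tz], "rot": [rx, ry, rz]}, ...]. A call has 1 to 20 rows; each row is the pose to reach, as a shift and turn from the pose commanded when the call began, along the tool's axes at that moment; what a row does not reach only later rows make up. A row lasts 1/8 s, in which the tool goes at most 62.5 mm and 10.7 degrees, less where a joint would pass 70% of its speed; a pose out of reach is approached as far as the arm can. A call with a gripper value outside its range is refused whole. The fingers move at their own pace and stop on an object; "force" is the grip in N (left out, the last holds). Time passes only in rows, so rows that repeat a pose let the fingers close. It gives the time, the measured TCP pose, the force and the opening at its end, in the units of the state.
- r.get_state(): the state, without advancing time (a new reading comes with each control period).
- cams.read_camera(name): name is "scene" or "top" or "wrist"; returns a dict with "color" (480x640x3 uint8, red, green, blue), "fovy" (degrees; the focal length in pixels is half the picture's height over the tangent of half this angle, whatever the lens; pixels are square), "cx", "cy" (the principal point, pixels), "T" (4x4, takes a point from camera to world coordinates). Camera axes: x right, y up, looking along -z (the intrinsics and any distortion apply to the point x, -y, -z); pixel columns grow to the right and rows downward; lengths in m; the calibration is good to about 2 mm. The wrist camera is an equidistant fisheye: a pixel r from the principal point sees the ray r / f radians off the axis. A picture is of the moment at which its call begins. There is no depth.
- r.close_job(): hands the job in, once; it reports no verdict.
The state is a dict: "t": time; "joint_positions": joint angles; "joint_vel": joint speeds; "joint_efforts": joint torques, N m; "position": TCP position; "tool_rot": TCP orientation; "contact_force": force on the tool from outside, world axes, zero at the start; "wrist_torque": the same for the moment, N m; "grip_width": opening from 0.0 (shut) to 1.0 (fully open).
Only numpy, scipy, OpenCV 4.12 (cv2) and the standard library are available. Lean on these libraries where they do the work, as an engineer would, in place of code of your own. Each camera call takes 0.05 s, during which the arm holds its last target.

## Working session

There is one attempt and no reset: what is moved stays moved. The work goes in short steps, Python scripts to look and compute and a tool call to move; the robot and the scene stay as the last step left them, time stands still between calls to the robot, and variables do not carry over. Pictures are saved under pics/ and viewed, and the job is handed in when it is done.

Besides the shell and the picture viewer there is one more tool, called by a JSON object that holds its "name" and its "arguments", one argument or row to a line. move_arm: Moves the arm, as the interface text tells. Its arguments: {"type":"object","properties":{"motion":{"type":"array"},"force":{"type":"number"}},"required":["motion"]}

```bash
ls; mkdir -p pics; python3 - <<'E'
from bench import r,cams
import cv2
print(r.get_state())
for n in("scene","top","wrist"):
    d=cams.read_camera(n); cv2.imwrite(f"pics/{n}0.png",d["color"][:,:,::-1]); print(n,d["fovy"],d["cx"],d["cy"],d["T"].round(4).tolist(),[k for k in d])
E
```

```text
pics
{'t': 0.0, 'joint_positions': array([-8.08229323e+01,  2.81658848e+01,  8.93510934e+01, -4.19342494e-04,
        6.25511862e+01, -6.05080251e+00]), 'joint_vel': array([-0.02438558, -0.01077152, -0.05778647,  0.07195088,  0.04702464,
        0.0543196 ]), 'joint_efforts': array([-4.20741373e-03, -6.18462753e+01, -2.61594343e+01, -2.70603168e-04,
        4.10211433e-03,  2.71726543e-05]), 'position': array([ 0.16413936, -0.60281165,  0.23070309]), 'tool_rot': array([-1.79993185e+02,  6.78239154e-02, -7.47719322e+01]), 'contact_force': array([-0.36342945, -0.07570149,  0.04641194]), 'wrist_torque': array([ 0.0273477 , -0.01422881,  0.02480196]), 'grip_width': 1.0010862211759306}
scene 43.967582615671496 318.9687924221303 238.0014302020441 [[-0.6534, 0.5152, -0.5546, -0.0033], [-0.757, -0.4506, 0.4732, 0.5055], [-0.0061, 0.729, 0.6845, 0.8459], [0.0, 0.0, 0.0, 1.0]] ['color', 'fovy', 'cx', 'cy', 'T']
top 48.3404278900864 317.67679871114683 244.40939752483817 [[-0.017, 0.9819, -0.1887, 0.3864], [-0.9996, -0.0213, -0.021, -0.048], [-0.0246, 0.1883, 0.9818, 1.2915], [0.0, 0.0, 0.0, 1.0]] ['color', 'fovy', 'cx', 'cy', 'T']
wrist 65.70646984690485 318.8767434393911 243.67208607894088 [[0.2625, 0.932, 0.25, 0.2268], [-0.9649, 0.2534, 0.0685, -0.5866], [0.0005, -0.2592, 0.9658, 0.3738], [0.0, 0.0, 0.0, 1.0]] ['color', 'fovy', 'cx', 'cy', 'T']
```

View pics/scene0.png

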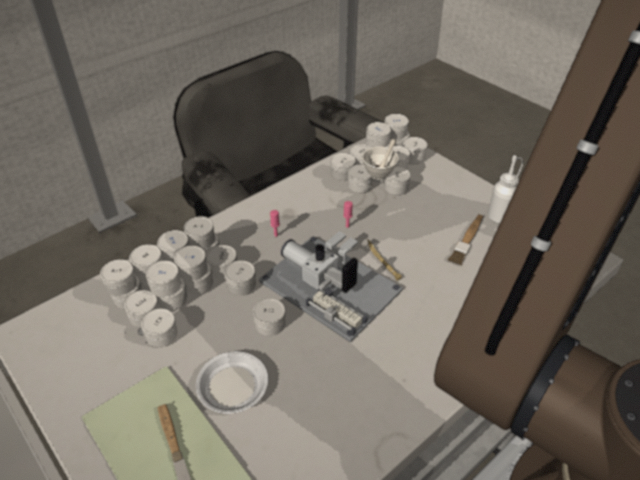

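View pics/top0.png

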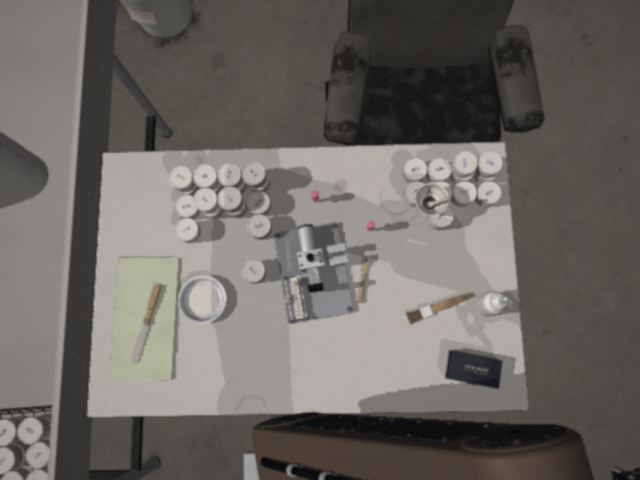

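The top view shows the gauge at about (315,272), the pin knob at (311,257), the paddle at (316,287), the scale on the left and the bracket on the right at (338,253). The red pins at (315,196) and (371,226) are decoys. I'll zoom in next.

```bash
python3 - <<'E'
import cv2
a=cv2.imread("pics/top0.png")[215:330,260:385]; cv2.imwrite("pics/top0z.png",cv2.resize(a,None,fx=5,fy=5,interpolation=cv2.INTER_CUBIC))
a=cv2.imread("pics/scene0.png")[220:340,255:410]; cv2.imwrite("pics/scene0z.png",cv2.resize(a,None,fx=5,fy=5,interpolation=cv2.INTER_CUBIC))
E
```

```text
(no output)
```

View pics/top0z.png

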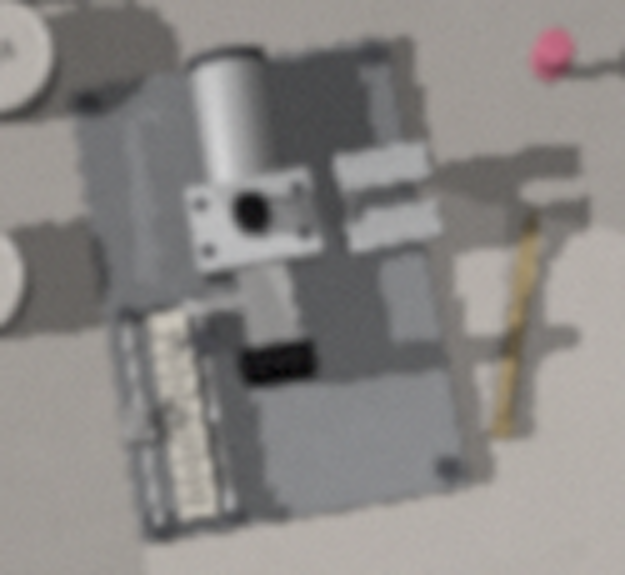

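View pics/scene0z.png

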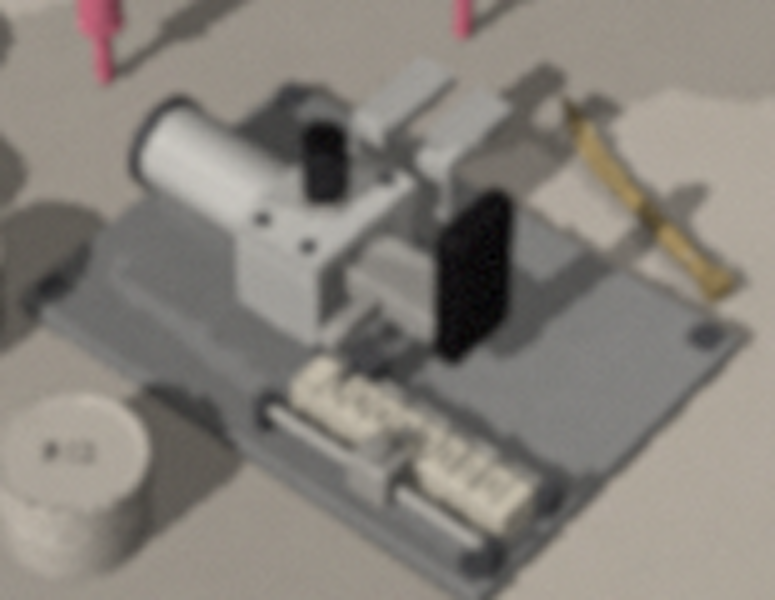

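```bash
cat > h.py <<'E'
import numpy as np, cv2
from scipy.spatial.transform import Rotation as R
def ray(d,u,v,fish=False):
    f=240/np.tan(np.radians(d["fovy"]/2)); x=(u-d["cx"]); y=(v-d["cy"])
    if fish:
        rr=np.hypot(x,y); th=rr/f; s=np.sin(th)/max(rr,1e-9); c=np.array([x*s,-y*s,-np.cos(th)])
    else: c=np.array([x/f,-y/f,-1])
    T=np.array(d["T"]); return T[:3,3],T[:3,:3]@c
def plane(d,u,v,z,fish=False):
    o,k=ray(d,u,v,fish); return (o+k*(z-o[2])/k[2])[:2]
def proj(d,p,fish=False):
    T=np.array(d["T"]); c=T[:3,:3].T@(np.array(p)-T[:3,3]); x,y,z=c[0],-c[1],-c[2]
    f=240/np.tan(np.radians(d["fovy"]/2))
    if fish:
        q=np.hypot(x,y); th=np.arctan2(q,z); return d["cx"]+f*th*x/q, d["cy"]+f*th*y/q
    return d["cx"]+f*x/z,d["cy"]+f*y/z
def fit(L,W):
    "rigid 2D: W = Rz L + t"
    L=np.array(L);W=np.array(W);l=L-L.mean(0);w=W-W.mean(0)
    a=np.arctan2((l[:,0]*w[:,1]-l[:,1]*w[:,0]).sum(),(l*w).sum())
    c,s=np.cos(a),np.sin(a);M=np.array([[c,-s],[s,c]]);t=W.mean(0)-M@L.mean(0)
    return np.degrees(a),t,(W-(L@M.T+t))
def tog(a,t,p):
    c,s=np.cos(np.radians(a)),np.sin(np.radians(a)); return np.array([[c,s],[-s,c]])@(np.array(p)-t)
def tow(a,t,p):
    c,s=np.cos(np.radians(a)),np.sin(np.radians(a)); return np.array([[c,-s],[s,c]])@np.array(p)+t
E
python3 - <<'E'
from h import *
from bench import cams
d=cams.read_camera("top")
P=[((187,188),.056,(.045,.029)),((305,170),.056,(.045,-.029)),((322,248),.056,(.005,-.029)),((200,272),.056,(.005,.029)),
((148,318),.028,(-.007,.058)),((183,310),.028,(-.007,.040)),((215,515),.028,(-.105,.04)),((182,522),.028,(-.105,.058)),((412,38),.01,(.1125,-.08)),((148,540),.01,(-.1125,.08))]
W=[plane(d,260+(u+.5)/5-.5,215+(v+.5)/5-.5,z) for (u,v),z,_ in P]
a,t,e=fit([p[2] for p in P],W); print(a,t,(e*1e3).round(1))
for n,p in dict(bore=(.025,0),home_paddle=(-.045,0)).items(): print(n,tow(a,t,p))
E
```

```text
7.650813797547852 [ 0.56526085 -0.00940087] [[ 0.3  1.9]
 [ 0.   3.8]
 [ 2.4  1.9]
 [ 0.   1.6]
 [-1.7  1. ]
 [-0.6  2.1]
 [-0.7  1.1]
 [-1.2 -1.2]
 [-0.4 -7.6]
 [ 1.9 -4.6]]
bore [ 0.5900383  -0.00607248]
home_paddle [ 0.52066145 -0.01539196]
```

```bash
cat >> h.py <<'E'
def delta(st,pos,rpy):
    "tool-axes translation and rotvec to reach world pos, rpy"
    R0=R.from_euler('xyz',st["tool_rot"],degrees=True); R1=R.from_euler('xyz',rpy,degrees=True)
    return R0.inv().apply(np.array(pos)-st["position"]).round(4),(R0.inv()*R1).as_rotvec(degrees=True).round(2)
E
python3 - <<'E'
from h import *
from bench import r
print(delta(r.get_state(),[.59,-.006,.2],[180,0,-82.35]))
E
```

```text
(array([-0.4641, -0.5677,  0.0313]), array([-0.  ,  0.03,  7.58]))
```

{"name": "move_arm", "arguments": {
  "motion": [
    {"hand": 0, "translation": [-0.4641, -0.5677, 0.0313], "rot": [0, 0, 7.58]},
    {"hand": 0, "translation": [-0.4641, -0.5677, 0.0313], "rot": [0, 0, 7.58]},
    {"hand": 0, "translation": [-0.4641, -0.5677, 0.0313], "rot": [0, 0, 7.58]},
    {"hand": 0, "translation": [-0.4641, -0.5677, 0.0313], "rot": [0, 0, 7.58]},
    {"hand": 0, "translation": [-0.4641, -0.5677, 0.0313], "rot": [0, 0, 7.58]},
    {"hand": 0, "translation": [-0.4641, -0.5677, 0.0313], "rot": [0, 0, 7.58]},
    {"hand": 0, "translation": [-0.4641, -0.5677, 0.0313], "rot": [0, 0, 7.58]},
    {"hand": 0, "translation": [-0.4641, -0.5677, 0.0313], "rot": [0, 0, 7.58]},
    {"hand": 0, "translation": [-0.4641, -0.5677, 0.0313], "rot": [0, 0, 7.58]},
    {"hand": 0, "translation": [-0.4641, -0.5677, 0.0313], "rot": [0, 0, 7.58]},
    {"hand": 0, "translation": [-0.4641, -0.5677, 0.0313], "rot": [0, 0, 7.58]},
    {"hand": 0, "translation": [-0.4641, -0.5677, 0.0313], "rot": [0, 0, 7.58]},
    {"hand": 0, "translation": [-0.4641, -0.5677, 0.0313], "rot": [0, 0, 7.58]},
    {"hand": 0, "translation": [-0.4641, -0.5677, 0.0313], "rot": [0, 0, 7.58]},
    {"hand": 0, "translation": [-0.4641, -0.5677, 0.0313], "rot": [0, 0, 7.58]},
    {"hand": 0, "translation": [-0.4641, -0.5677, 0.0313], "rot": [0, 0, 7.58]}
  ]
}}

```text
t: 2.2
position: [0.5898, -0.0071, 0.2002]
tool_rot: [-180.0, -0.0, -82.4]
contact_force: [0.4, -0.1, -0.2]
grip_width: 0.997
```

```bash
python3 - <<'E'
from h import *
from bench import r,cams
s=r.get_state(); print(s["t"],s["position"],s["tool_rot"],s["contact_force"],s["joint_positions"])
d=cams.read_camera("wrist"); cv2.imwrite("pics/w1.png",d["color"][:,:,::-1]); np.save("w1.npy",d,allow_pickle=True)
E
```

```text
2.2 [ 0.5897908  -0.00706082  0.20023096] [-1.79985780e+02 -1.01395912e-02 -8.24319537e+01] [ 0.43884267 -0.129311   -0.23474269] [-7.09804570e+00  2.71406877e+01  9.64796691e+01 -7.45747588e-03
  5.63633192e+01  7.53380367e+01]
```

View pics/w1.png

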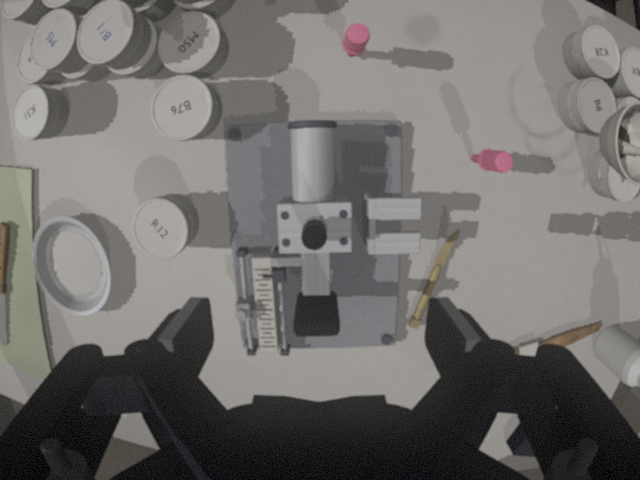

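The wrist view covers the whole gauge: bridge top at (277–352, 203–252), knob at (314,234), prongs at (368–420, 198–254), scale at (253–276, 257–348), pointer near (280,275) and marker near (246,310). Zooming in for the measurements.

```bash
python3 - <<'E'
import cv2
im=cv2.imread("pics/w1.png")
cv2.imwrite("pics/w1a.png",cv2.resize(im[240:360,225:345],None,fx=5,fy=5,interpolation=cv2.INTER_CUBIC))
cv2.imwrite("pics/w1b.png",cv2.resize(im[185:265,265:430],None,fx=4.8,fy=4.8,interpolation=cv2.INTER_CUBIC))
E
```

```text
(no output)
```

View pics/w1a.png

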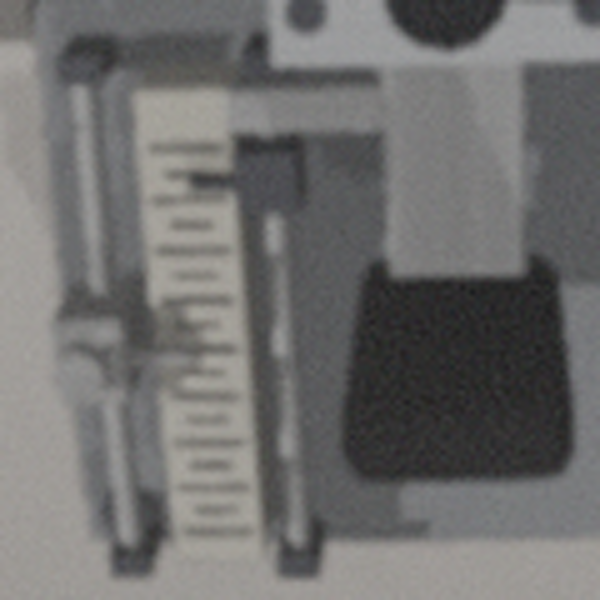

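View pics/w1b.png

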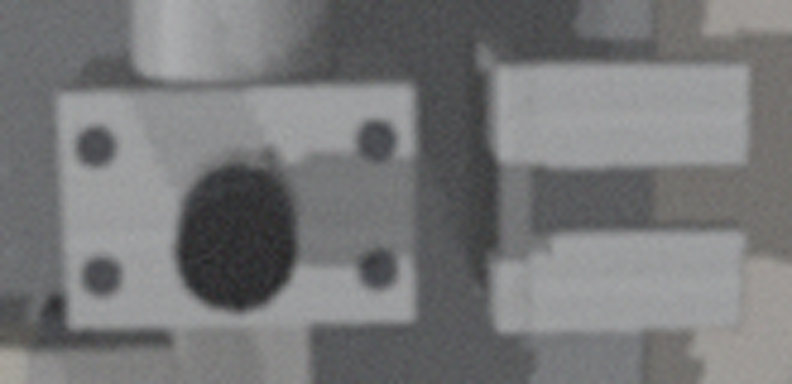

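```bash
python3 - <<'E'
from h import *
d=np.load("w1.npy",allow_pickle=True).item()
za=lambda u,v:(225+(u+.5)/5-.5,240+(v+.5)/5-.5)
zb=lambda u,v:(265+(u+.5)/4.8-.5,185+(v+.5)/4.8-.5)
P=[(zb(57,92),.056,(.045,.029)),(zb(415,85),.056,(.045,-.029)),(zb(415,322),.056,(.005,-.029)),(zb(70,328),.056,(.005,.029)),
(za(135,92),.028,(-.007,.058)),(za(228,90),.028,(-.007,.040)),(za(265,555),.028,(-.105,.04)),(za(175,555),.028,(-.105,.058)),((403,123),.01,(.1125,-.08)),((402,346),.01,(-.1125,-.08))]
W=[plane(d,*p,z,True) for p,z,_ in P]
a,t,e=fit([p[2] for p in P],W); print(a,t);print((e*1e3).round(1).tolist())
a,t,e=fit([p[2] for p in P[:8]],W[:8]); print(a,t);print((e*1e3).round(1).tolist())
np.save("g.npy",[a,*t])
G=lambda p,z:(tog(a,t,plane(d,*p,z,True))*1e3).round(1)
print("prongs",[G(zb(*q),.056).tolist() for q in[(497,65),(748,62),(745,163),(497,165),(550,232),(745,230),(742,320),(495,330)]])
print("pointer tip",G(za(190,180),.033),"block",G(za(270,172),.033))
print("marker",G(za(200,358),.033),G(za(205,345),.033))
print("knob top c",G(zb(238,225),.085))
print("knob ext",[G(zb(*q),.090) for q in[(238,165),(178,225),(297,225)]], G(zb(238,310),.06))
print("paddle top",[G(za(*q),.095) for q in[(345,465),(575,465),(460,478)]])
E
```

```text
9.048618294058972 [ 0.56543181 -0.00928985]
[[0.3, 1.0], [-0.1, 0.5], [-0.3, 0.7], [0.1, 0.9], [-0.1, 0.4], [-0.3, 1.4], [1.5, 1.4], [1.4, 1.5], [-2.4, -1.0], [-0.2, -6.7]]
8.744069081710343 [ 0.56563304 -0.00842068]
[[-0.1, 0.3], [-0.2, -0.1], [-0.4, -0.1], [-0.2, -0.0], [-0.6, -0.6], [-0.7, 0.5], [1.2, -0.0], [1.0, -0.0]]
prongs [[48.0, -42.6], [48.3, -85.1], [31.1, -85.1], [31.3, -42.7], [19.8, -51.7], [19.5, -85.6], [3.6, -85.9], [2.9, -42.7]]
pointer tip [-22.8  47.8] block [-21.5  33.2]
marker [-58.   48.5] [-55.3  47.3]
knob top c [28.7 -0.2]
knob ext [array([38.8, -0.5]), array([30.1,  8.5]), array([29.7, -8.9])] [8.5 0.6]
paddle top [array([-46.8,  17.2]), array([-47.5, -17.6]), array([-49.4,  -0.2])]
```

```bash
python3 - <<'E'
from h import *
from bench import r
a,*t=np.load("g.npy"); t=np.array(t); b=tow(a,t,[.025,0]); print(b, tow(a,t,[.0253,-.0653]))
for z in(.064,): print(delta(r.get_state(),[*b,z],[180,0,a-90]))
E
```

```text
[ 0.59034247 -0.00462015] [ 0.60056596 -0.06911558]
(array([-0.0022, -0.0008,  0.1362]), array([-0.01, -0.01, -1.16]))
```

{"name": "move_arm", "arguments": {
  "motion": [
    {"hand": 0, "translation": [-0.0022, -0.0008, 0.05], "rot": [0, 0, -1.16]},
    {"hand": 0, "translation": [-0.0022, -0.0008, 0.09], "rot": [0, 0, -1.16]},
    {"hand": 0, "translation": [-0.0022, -0.0008, 0.12], "rot": [0, 0, -1.16]},
    {"hand": 0, "translation": [-0.0022, -0.0008, 0.136], "rot": [0, 0, -1.16]},
    {"hand": 0, "translation": [-0.0022, -0.0008, 0.136], "rot": [0, 0, -1.16]},
    {"hand": 0, "translation": [-0.0022, -0.0008, 0.136], "rot": [0, 0, -1.16]}
  ]
}}

```text
t: 3.0
position: [0.5911, -0.004, 0.0651]
tool_rot: [-179.9, -0.0, -81.2]
contact_force: [0.7, 0.2, -0.2]
grip_width: 1.002
```

```bash
python3 - <<'E'
from h import *
from bench import r,cams
s=r.get_state(); print(s["t"],s["position"],s["tool_rot"],s["contact_force"])
d=cams.read_camera("wrist"); cv2.imwrite("pics/w2.png",d["color"][:,:,::-1]); np.save("w2.npy",d,allow_pickle=True)
E
```

```text
3.0 [ 0.59113696 -0.00400282  0.06511391] [-1.79906591e+02 -2.93992399e-02 -8.11993270e+01] [ 0.65262149  0.23668354 -0.21684398]
```

View pics/w2.png

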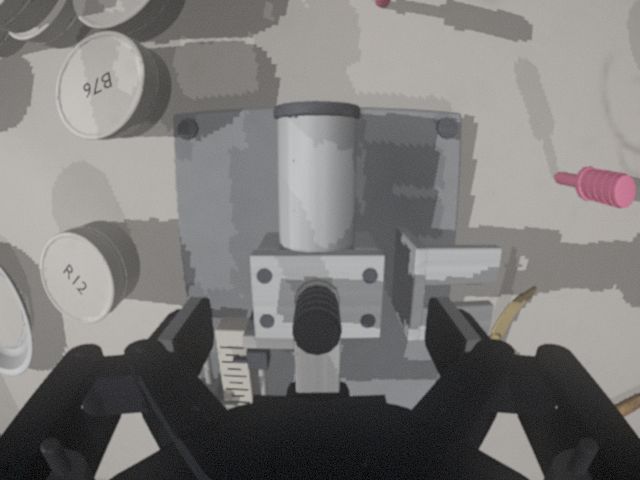

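The knob at (317,325) is centred between the fingers, so I'll close the gripper.

{"name": "move_arm", "arguments": {
  "motion": [
    {"hand": 1, "translation": [0, 0, 0], "rot": [0, 0, 0]},
    {"hand": 1, "translation": [0, 0, 0], "rot": [0, 0, 0]},
    {"hand": 1, "translation": [0, 0, 0], "rot": [0, 0, 0]},
    {"hand": 1, "translation": [0, 0, 0], "rot": [0, 0, 0]},
    {"hand": 1, "translation": [0, 0, 0], "rot": [0, 0, 0]},
    {"hand": 1, "translation": [0, 0, 0], "rot": [0, 0, 0]},
    {"hand": 1, "translation": [0, 0, 0], "rot": [0, 0, 0]},
    {"hand": 1, "translation": [0, 0, 0], "rot": [0, 0, 0]}
  ],
  "force": 50
}}

```text
t: 4.05
position: [0.5906, -0.0039, 0.0642]
tool_rot: [-180.0, -0.0, -81.2]
contact_force: [-1.5, -0.2, 5.3]
grip_width: 0.189
```

{"name": "move_arm", "arguments": {
  "motion": [
    {"hand": 1, "translation": [0, 0, -0.01], "rot": [0, 0, 0]},
    {"hand": 1, "translation": [0, 0, -0.025], "rot": [0, 0, 0]},
    {"hand": 1, "translation": [0, 0, -0.04], "rot": [0, 0, 0]},
    {"hand": 1, "translation": [0, 0, -0.05], "rot": [0, 0, 0]},
    {"hand": 1, "translation": [0, 0, -0.05], "rot": [0, 0, 0]},
    {"hand": 1, "translation": [0, 0, -0.05], "rot": [0, 0, 0]}
  ]
}}

```text
t: 4.8
position: [0.5903, -0.0038, 0.1137]
tool_rot: [180.0, 0.0, -81.2]
contact_force: [-0.4, -0.7, -1.5]
grip_width: 0.191
```

```bash
python3 - <<'E'
from h import *
from bench import r,cams
s=r.get_state(); print(s["t"],s["position"],s["tool_rot"],s["contact_force"],s["grip_width"])
d=cams.read_camera("wrist"); cv2.imwrite("pics/w3.png",d["color"][:,:,::-1]); np.save("w3.npy",d,allow_pickle=True)
d=cams.read_camera("scene"); cv2.imwrite("pics/s3.png",cv2.resize(d["color"][180:340,230:430,::-1],None,fx=4,fy=4)[:600]); np.save("s3.npy",d,allow_pickle=True)
E
```

```text
4.8 [ 0.59033972 -0.00382962  0.11370674] [ 1.79972814e+02  2.23595025e-03 -8.11903171e+01] [-0.36087735 -0.73039961 -1.50879126] 0.19084789755791784
```

View pics/w3.png

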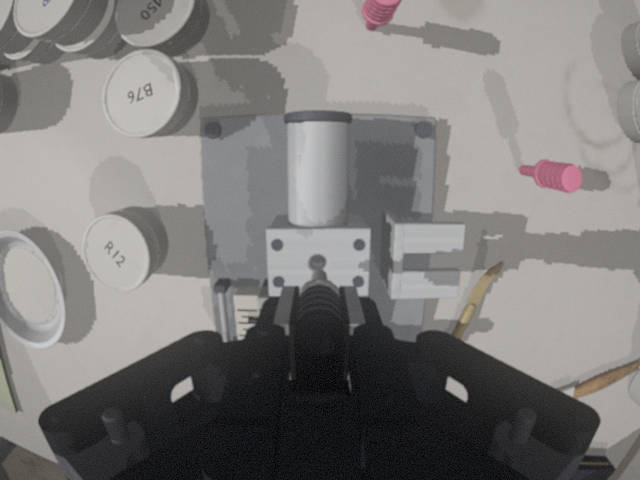

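View pics/s3.png

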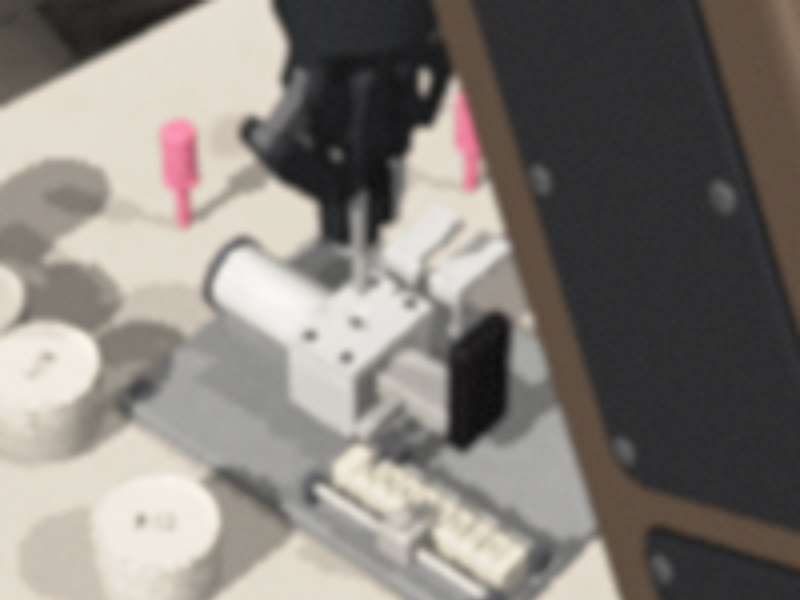

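The scene view shows the pin clear of the bore. In the wrist view the bore is at (317,261) and the prongs span (390–463, 224–298). I'll use these to refine the bore-to-notch vector.

```bash
python3 - <<'E'
import cv2
im=cv2.imread("pics/w3.png")
cv2.imwrite("pics/w3b.png",cv2.resize(im[205:310,255:475],None,fx=3.6,fy=3.6,interpolation=cv2.INTER_CUBIC))
E
```

```text
(no output)
```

View pics/w3b.png

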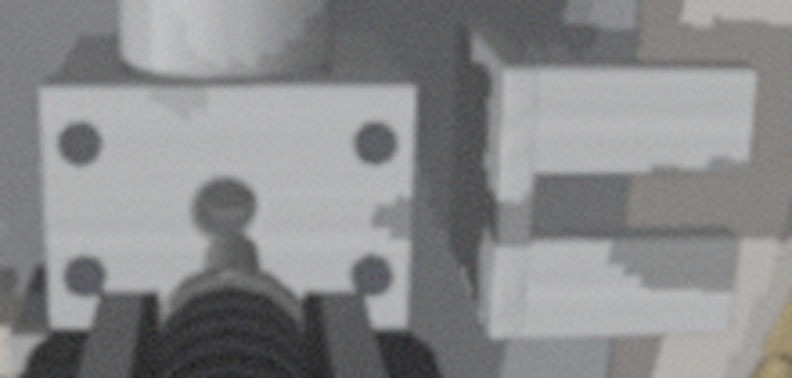

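```bash
python3 - <<'E'
from h import *
d=np.load("w3.npy",allow_pickle=True).item()
zb=lambda u,v:(255+(u+.5)/3.6-.5,205+(v+.5)/3.6-.5)
q=lambda u,v:plane(d,*zb(u,v),.056,True)
W=[q(40,86),q(417,85),q(410,328),q(50,328)]
a,t,e=fit([(.045,.029),(.045,-.029),(.005,-.029),(.005,.029)],W); print(a,t,(e*1e3).round(1).tolist())
a0,*t0=np.load("g.npy");t0=np.array(t0)
for A,T in((a,t),(a0,t0)):
    G=lambda u,v:(tog(A,T,q(u,v))*1e3).round(1).tolist()
    print("bore",G(225,207),"slot",G(535,173),G(535,235),G(700,168),G(700,234),"ends",G(755,66),G(750,162),G(728,330),"screws",G(80,143),G(375,143),G(371,275),G(84,275))
print(q(225,207))
E
```

```text
8.939353420461874 [ 0.56524421 -0.00847492] [[0.2, 0.3], [0.3, -0.1], [-0.3, -0.6], [-0.3, 0.3]]
bore [25.6, 0.7] slot [31.0, -48.7] [20.5, -49.4] [31.6, -76.8] [20.2, -78.0] ends [48.7, -85.0] [32.6, -85.7] [2.7, -85.2] screws [36.1, 23.3] [36.0, -22.8] [14.0, -22.8] [14.1, 23.4]
bore [25.2, 0.8] slot [30.8, -48.6] [20.3, -49.3] [31.5, -76.7] [20.1, -77.9] ends [48.6, -84.8] [32.5, -85.5] [2.6, -85.2] screws [35.7, 23.4] [35.7, -22.6] [13.7, -22.7] [13.7, 23.5]
[ 0.59045213 -0.00383266]
```

{"name": "move_arm", "arguments": {
  "motion": [
    {"hand": 1, "translation": [0.02, 0, 0], "rot": [0, 0, 0]},
    {"hand": 1, "translation": [0.045, -0.0002, 0], "rot": [0, 0, 0]},
    {"hand": 1, "translation": [0.0655, -0.0004, 0], "rot": [0, 0, 0]},
    {"hand": 1, "translation": [0.0655, -0.0004, 0], "rot": [0, 0, 0]},
    {"hand": 1, "translation": [0.0655, -0.0004, 0], "rot": [0, 0, 0]}
  ]
}}

```text
t: 5.52
position: [0.6008, -0.0686, 0.1138]
tool_rot: [180.0, 0.0, -81.2]
contact_force: [0.6, 0.7, -0.2]
grip_width: 0.192
```

```bash
python3 - <<'E'
from h import *
from bench import r,cams
s=r.get_state(); print(s["t"],s["position"],s["tool_rot"],s["contact_force"],s["grip_width"])
a0,*t0=np.load("g.npy");print(tog(a0,np.array(t0),s["position"][:2]), tog(8.94,np.array([.56524,-.00847]),s["position"][:2]))
d=cams.read_camera("wrist"); cv2.imwrite("pics/w4.png",cv2.resize(d["color"][205:345,220:420,::-1],None,fx=4,fy=4,interpolation=2)); np.save("w4.npy",d,allow_pickle=True)
E
```

```text
5.525 [ 0.60080551 -0.0685637   0.1138076 ] [ 1.79977273e+02  1.06965428e-02 -8.12194811e+01] [ 0.63648503  0.71009676 -0.18352092] 0.19154008600603414
[ 0.02562067 -0.06479096] [ 0.02579489 -0.06489054]
```

View pics/w4.png

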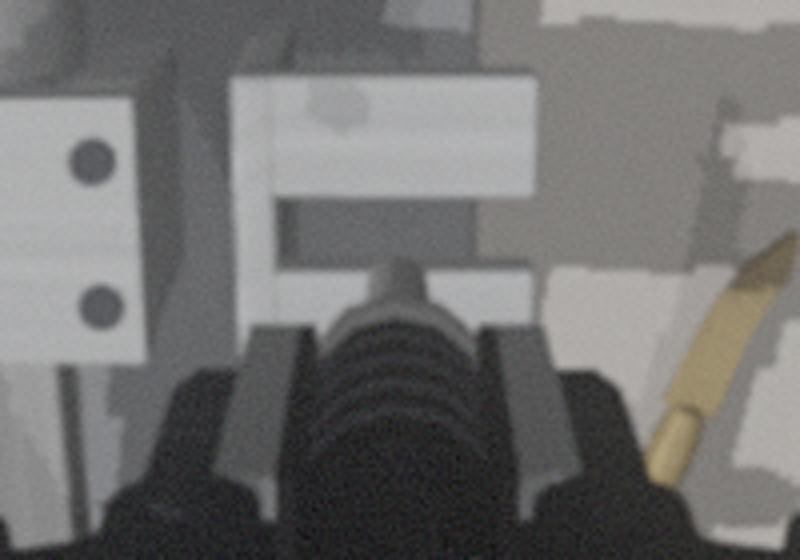

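{"name": "move_arm", "arguments": {
  "motion": [
    {"hand": 1, "translation": [0, 0, 0.01], "rot": [0, 0, 0]},
    {"hand": 1, "translation": [0, 0, 0.02], "rot": [0, 0, 0]},
    {"hand": 1, "translation": [0, 0, 0.028], "rot": [0, 0, 0]},
    {"hand": 1, "translation": [0, 0, 0.028], "rot": [0, 0, 0]}
  ]
}}

```text
t: 6.08
position: [0.6006, -0.0684, 0.0851]
tool_rot: [179.9, 0.0, -81.2]
contact_force: [0.2, -0.4, -0.9]
grip_width: 0.195
```

```bash
python3 - <<'E'
from h import *
from bench import r,cams
s=r.get_state(); print(s["t"],s["position"],s["tool_rot"],s["contact_force"],s["grip_width"])
d=cams.read_camera("wrist"); cv2.imwrite("pics/w5.png",cv2.resize(d["color"][205:345,220:420,::-1],None,fx=4,fy=4,interpolation=2))
E
```

```text
6.075 [ 0.600645   -0.06836136  0.08507124] [ 1.79920430e+02  2.64528450e-02 -8.11819954e+01] [ 0.1960792  -0.40704492 -0.87676224] 0.1954265214710842
```

View pics/w5.png

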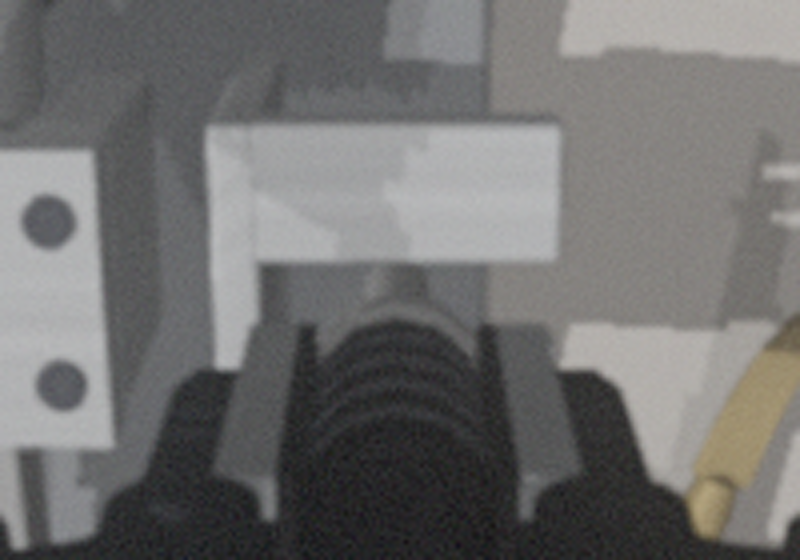

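{"name": "move_arm", "arguments": {
  "motion": [
    {"hand": 1, "translation": [0, 0, 0.008], "rot": [0, 0, 0]},
    {"hand": 1, "translation": [0, 0, 0.015], "rot": [0, 0, 0]},
    {"hand": 1, "translation": [0, 0, 0.02], "rot": [0, 0, 0]},
    {"hand": 1, "translation": [0, 0, 0.02], "rot": [0, 0, 0]}
  ]
}}

```text
t: 6.62
position: [0.6008, -0.0685, 0.0655]
tool_rot: [180.0, 0.0, -81.2]
contact_force: [-0.6, -0.2, -0.7]
grip_width: 0.192
```

```bash
python3 - <<'E'
from h import *
from bench import r,cams
s=r.get_state(); print(s["t"],s["position"],s["tool_rot"],s["contact_force"],s["grip_width"])
d=cams.read_camera("wrist"); cv2.imwrite("pics/w6.png",cv2.resize(d["color"][205:345,220:420,::-1],None,fx=4,fy=4,interpolation=2))
d=cams.read_camera("scene"); cv2.imwrite("pics/s6.png",cv2.resize(d["color"][180:330,270:430,::-1],None,fx=4,fy=4)[:600])
E
```

```text
6.625 [ 0.60078656 -0.06849913  0.06548135] [ 1.79956755e+02  1.14869882e-02 -8.11916362e+01] [-0.61208807 -0.199943   -0.67712656] 0.1921973891946772
```

View pics/w6.png

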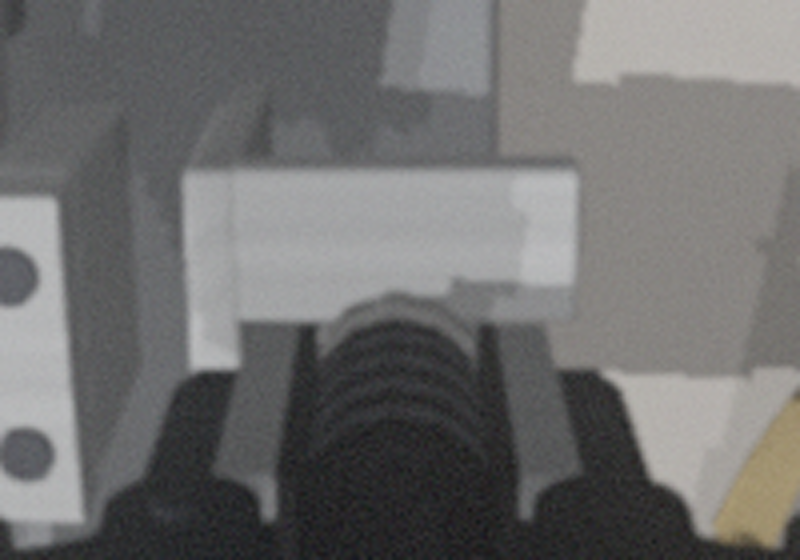

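View pics/s6.png

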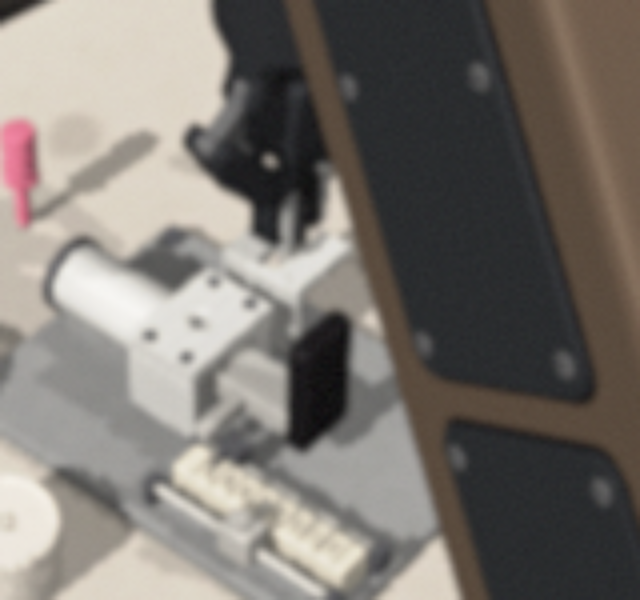

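Both views show the collar just above the prongs. I'll go down about 1 mm more and release.

{"name": "move_arm", "arguments": {
  "motion": [
    {"hand": 1, "translation": [0, 0, 0.001], "rot": [0, 0, 0]},
    {"hand": 1, "translation": [0, 0, 0.0013], "rot": [0, 0, 0]},
    {"hand": 0.75, "translation": [0, 0, 0.0013], "rot": [0, 0, 0]},
    {"hand": 0.6, "translation": [0, 0, 0.0013], "rot": [0, 0, 0]},
    {"hand": 0.4, "translation": [0, 0, 0.0013], "rot": [0, 0, 0]},
    {"hand": 0.4, "translation": [0, 0, 0.0013], "rot": [0, 0, 0]},
    {"hand": 0.4, "translation": [0, 0, 0.0013], "rot": [0, 0, 0]}
  ]
}}

```text
t: 7.6
position: [0.601, -0.0685, 0.0647]
tool_rot: [-180.0, -0.0, -81.2]
contact_force: [-0.4, 0.4, 0.5]
grip_width: 0.596
```

{"name": "move_arm", "arguments": {
  "motion": [
    {"hand": 0.4, "translation": [0, 0, -0.02], "rot": [0, 0, 0]},
    {"hand": 0.4, "translation": [0, 0, -0.05], "rot": [0, 0, 0]},
    {"hand": 0.4, "translation": [0, 0, -0.1], "rot": [0, 0, 0]},
    {"hand": 0.4, "translation": [0, 0, -0.1], "rot": [0, 0, 0]}
  ]
}}

```text
t: 8.1
position: [0.6024, -0.0688, 0.1682]
tool_rot: [-179.7, -0.1, -81.2]
contact_force: [-0.4, -0.3, -0.5]
grip_width: 0.603
```

```bash
python3 - <<'E'
from h import *
from bench import r,cams
s=r.get_state(); print(s["t"],s["position"],s["tool_rot"],s["contact_force"],s["grip_width"])
d=cams.read_camera("wrist"); cv2.imwrite("pics/w7.png",cv2.resize(d["color"][170:350,190:430,::-1],None,fx=3.3,fy=3.3,interpolation=2));np.save("w7.npy",d,allow_pickle=True)
print(delta(s,[*tow(8.85,np.array([.56544,-.00845]),[-.040,.0]),.165],[180,0,8.85]))
E
```

```text
8.1 [ 0.60238009 -0.06878001  0.16824445] [-1.79663783e+02 -1.38074152e-01 -8.11874479e+01] [-0.44798574 -0.32650202 -0.48603471] 0.602946141136119
(array([-0.0653,  0.0673,  0.0027]), array([ -0.16,  -0.37, -90.04]))
```

View pics/w7.png

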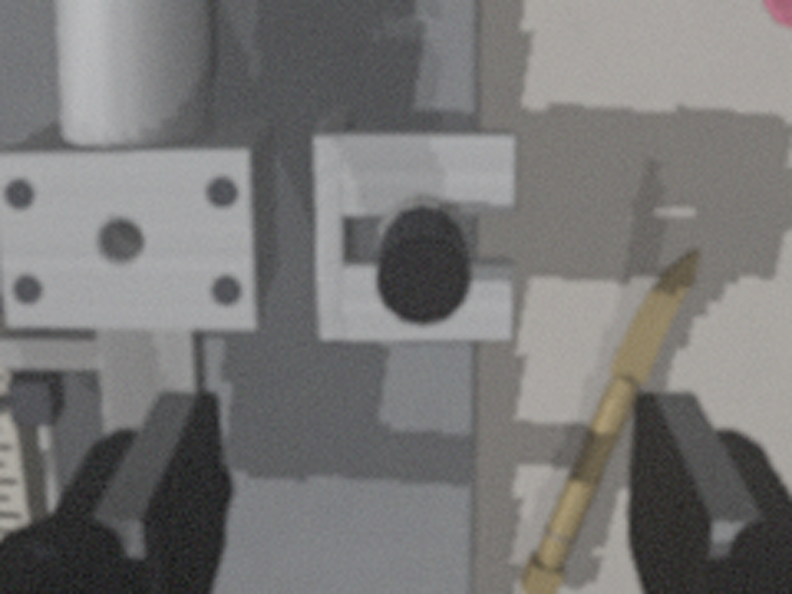

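The pin stands upright in the notch at (422,265) with its collar on both prongs. Next I'll go over the paddle and turn 90°.

{"name": "move_arm", "arguments": {
  "motion": [
    {"hand": 0.4, "translation": [-0.02, 0.025, 0.0], "rot": [0, 0, -10]},
    {"hand": 0.4, "translation": [-0.0653, 0.0723, 0.0], "rot": [0, 0, -20]},
    {"hand": 0.4, "translation": [-0.0653, 0.0723, 0.0], "rot": [0, 0, -30]},
    {"hand": 0.4, "translation": [-0.0653, 0.0723, 0.0], "rot": [0, 0, -40]},
    {"hand": 0.4, "translation": [-0.0653, 0.0723, 0.0], "rot": [0, 0, -50]},
    {"hand": 0.4, "translation": [-0.0653, 0.0723, 0.0], "rot": [0, 0, -60]},
    {"hand": 0.4, "translation": [-0.0653, 0.0723, 0.0], "rot": [0, 0, -70]},
    {"hand": 0.4, "translation": [-0.0653, 0.0723, 0.0], "rot": [0, 0, -80]},
    {"hand": 0.4, "translation": [-0.0653, 0.0723, 0.0], "rot": [0, 0, -90]},
    {"hand": 0.4, "translation": [-0.0653, 0.0723, 0.0], "rot": [0, 0, -90]},
    {"hand": 0.4, "translation": [-0.0653, 0.0723, 0.0], "rot": [0, 0, -90]},
    {"hand": 0.4, "translation": [-0.0653, 0.0723, 0.0], "rot": [0, 0, -90]}
  ]
}}

```text
t: 9.65
position: [0.5195, -0.0151, 0.1645]
tool_rot: [180.0, 0.0, 8.7]
contact_force: [-0.6, -1.4, 0.5]
grip_width: 0.6
```

```bash
python3 - <<'E'
from h import *
from bench import r,cams
s=r.get_state(); print(s["t"],s["position"],s["tool_rot"],s["contact_force"],s["grip_width"])
print(tog(8.85,np.array([.56544,-.00845]),s["position"][:2]))
d=cams.read_camera("wrist"); cv2.imwrite("pics/w8.png",d["color"][:,:,::-1]);np.save("w8.npy",d,allow_pickle=True)
E
```

```text
9.65 [ 0.5194549  -0.015059    0.16445437] [1.79998913e+02 2.03365080e-02 8.68585253e+00] [-0.55053632 -1.42439387  0.45990757] 0.6003125546454136
[-0.04645441  0.00054441]
```

View pics/w8.png

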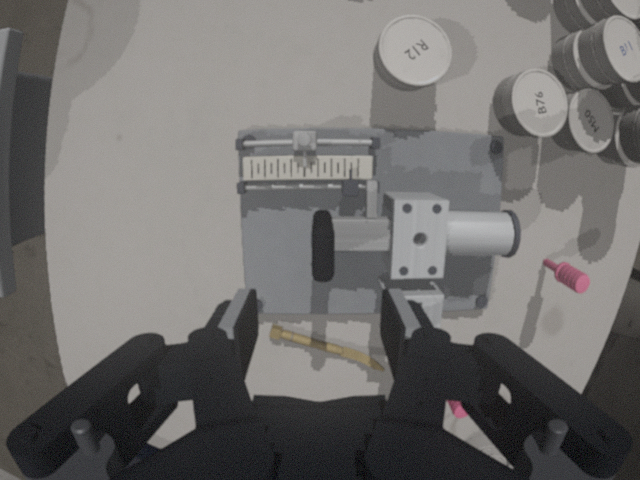

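The paddle is at (323,245), between the fingers. The scale runs (242–373, 157–180), with the marker block at (304,140) and the pointer at (351,180). I'll measure those.

```bash
python3 - <<'E'
import cv2
im=cv2.imread("pics/w8.png")
cv2.imwrite("pics/w8z.png",cv2.resize(im[122:202,230:390],None,fx=5,fy=5,interpolation=cv2.INTER_CUBIC))
E
```

```text
(no output)
```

View pics/w8z.png

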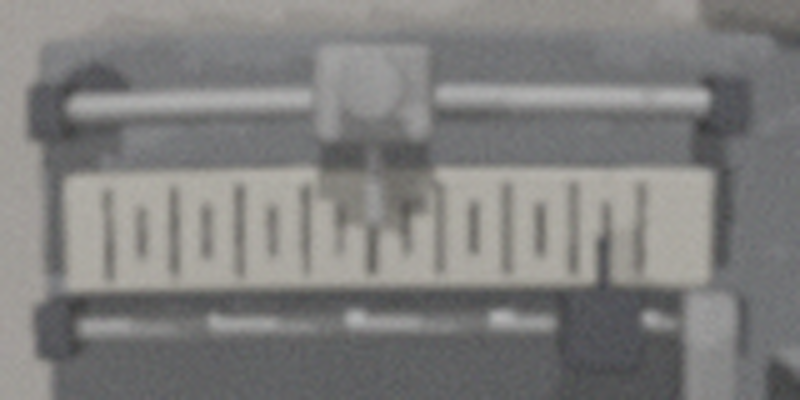

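```bash
cat > m8.py <<'E'
from h import *
d=np.load("w8.npy",allow_pickle=True).item()
z=lambda u,v:(230+(u+.5)/5-.5,122+(v+.5)/5-.5)
P=[(z(66,176),(-.105,.058)),(z(712,168),(-.007,.058)),(z(65,289),(-.105,.04)),(z(713,285),(-.007,.04))]
W=[plane(d,*p,.028,True) for p,_ in P]
a,t,e=fit([p[1] for p in P],W); print(a,t,(e*1e3).round(1).tolist())
G=lambda p,h:(tog(a,t,plane(d,*p,h,True))*1e3).round(2).tolist()
print("lines",[G(z(u,232),.028) for u in (109,173,240,306,372,439,507,574,641)])
print("marker",G(z(375,225),.033),G(z(374,170),.033),"pointer",G(z(604,240),.033),"mblock",G(z(317,50),.048),G(z(432,50),.048),"pblock",G(z(560,300),.033),G(z(642,300),.033))
print("arm",G(z(685,300),.033),G(z(738,300),.033))
b=lambda u,v:G((u,v),.056)
print("bridge",b(389,194),b(448,194),b(447,278),b(391,277),"bore",b(420,239))
print("paddle",G((313,245),.095),G((334,245),.095))
E
python3 m8.py
```

```text
8.946607496233357 [ 0.5656079  -0.00784228] [[0.5, -0.3], [-0.2, -0.1], [-0.3, 0.3], [0.1, 0.1]]
lines [[-98.17, 48.87], [-88.34, 48.61], [-78.15, 48.38], [-68.2, 48.2], [-58.29, 48.08], [-48.26, 48.0], [-38.08, 47.97], [-28.03, 47.99], [-17.93, 48.06]]
marker [-57.64, 49.42] [-57.71, 57.56] pointer [-23.93, 47.13] mblock [-64.87, 74.86] [-49.02, 74.66] pblock [-30.4, 38.17] [-18.2, 38.22]
arm [-11.76, 38.28] [-3.77, 38.37]
bridge [1.03, 32.12] [44.25, 32.94] [48.83, -30.3] [5.12, -28.54] bore [25.06, 0.04]
paddle [-50.87, 6.69] [-38.42, 6.63]
```

```bash
python3 - <<'E'
from h import *
from bench import r
s=r.get_state()
for a,t in((8.9,(.5655,-.0082)),(8.95,(.5656,-.0078))):
    print(delta(s,[*tow(a,np.array(t),[-.045,0]),.061],[180,0,8.9]))
E
```

```text
(array([0.0016, 0.0003, 0.1035]), array([ 0.  ,  0.01, -0.18]))
(array([0.0017, 0.    , 0.1035]), array([ 0.  ,  0.01, -0.18]))
```

{"name": "move_arm", "arguments": {
  "motion": [
    {"hand": 0.4, "translation": [0.0016, 0.0002, 0.04], "rot": [0, 0, -0.2]},
    {"hand": 0.4, "translation": [0.0016, 0.0002, 0.075], "rot": [0, 0, -0.2]},
    {"hand": 0.4, "translation": [0.0016, 0.0002, 0.095], "rot": [0, 0, -0.2]},
    {"hand": 0.4, "translation": [0.0016, 0.0002, 0.1035], "rot": [0, 0, -0.2]},
    {"hand": 0.4, "translation": [0.0016, 0.0002, 0.1035], "rot": [0, 0, -0.2]},
    {"hand": 0.4, "translation": [0.0016, 0.0002, 0.1035], "rot": [0, 0, -0.2]}
  ]
}}

```text
t: 10.45
position: [0.5216, -0.0151, 0.062]
tool_rot: [180.0, -0.1, 9.0]
contact_force: [0.4, 0.7, 1.6]
grip_width: 0.598
```

```bash
python3 - <<'E'
from h import *
from bench import r,cams
s=r.get_state(); print(s["t"],s["position"],s["tool_rot"],s["contact_force"],s["grip_width"])
print(tog(8.9,np.array([.5655,-.0082]),s["position"][:2]))
d=cams.read_camera("wrist"); cv2.imwrite("pics/w9.png",d["color"][:,:,::-1]);np.save("w9.npy",d,allow_pickle=True)
E
```

```text
10.45 [ 0.52155017 -0.01506112  0.0619556 ] [ 1.79971904e+02 -7.02642589e-02  8.99691485e+00] [0.39092964 0.73172373 1.55361421] 0.5978847791397937
[-4.44821561e-02  2.09826016e-05]
```

View pics/w9.png

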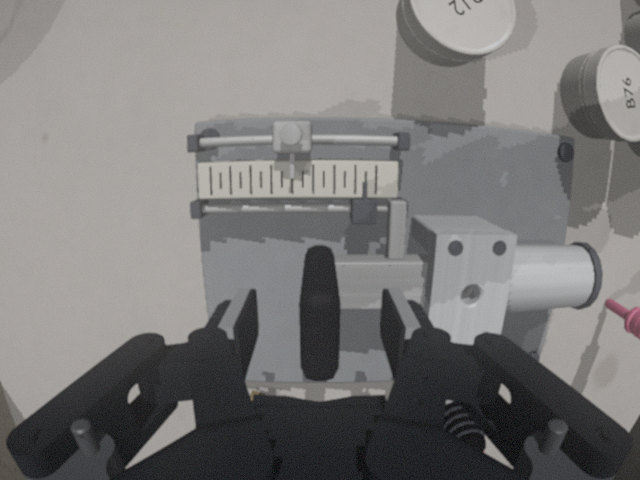

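The paddle at (320,310) is centred between the fingers, and the parked knob at (460,420) is untouched. Closing.

{"name": "move_arm", "arguments": {
  "motion": [
    {"hand": 0.7, "translation": [0, 0, 0], "rot": [0, 0, 0]},
    {"hand": 0.85, "translation": [0, 0, 0], "rot": [0, 0, 0]},
    {"hand": 1, "translation": [0, 0, 0], "rot": [0, 0, 0]},
    {"hand": 1, "translation": [0, 0, 0], "rot": [0, 0, 0]},
    {"hand": 1, "translation": [0, 0, 0], "rot": [0, 0, 0]},
    {"hand": 1, "translation": [0, 0, 0], "rot": [0, 0, 0]}
  ],
  "force": 70
}}

```text
t: 11.25
position: [0.5216, -0.015, 0.0617]
tool_rot: [180.0, -0.1, 9.0]
contact_force: [1.1, 0.4, 5.8]
grip_width: 0.152
```

```bash
python3 - <<'E'
from h import *
from bench import r,cams
s=r.get_state(); print(s["t"],s["position"],s["tool_rot"],s["contact_force"],s["grip_width"])
print(tog(8.9,np.array([.5655,-.0082]),s["position"][:2]))
E
```

```text
11.25 [ 0.52163659 -0.01501399  0.06165532] [ 1.79976774e+02 -7.54293188e-02  9.00226536e+00] [1.10400098 0.40739809 5.7969697 ] 0.15249043116608477
[-4.43894844e-02  5.41785177e-05]
```

{"name": "move_arm", "arguments": {
  "motion": [
    {"hand": 1, "translation": [-0.003, 0, 0], "rot": [0, 0, 0]},
    {"hand": 1, "translation": [-0.007, 0, 0], "rot": [0, 0, 0]},
    {"hand": 1, "translation": [-0.011, 0, 0], "rot": [0, 0, 0]},
    {"hand": 1, "translation": [-0.015, 0, 0], "rot": [0, 0, 0]},
    {"hand": 1, "translation": [-0.019, 0, 0], "rot": [0, 0, 0]},
    {"hand": 1, "translation": [-0.023, 0, 0], "rot": [0, 0, 0]},
    {"hand": 1, "translation": [-0.027, 0, 0], "rot": [0, 0, 0]},
    {"hand": 1, "translation": [-0.03, 0, 0], "rot": [0, 0, 0]},
    {"hand": 1, "translation": [-0.033, 0, 0], "rot": [0, 0, 0]},
    {"hand": 1, "translation": [-0.035, 0, 0], "rot": [0, 0, 0]},
    {"hand": 1, "translation": [-0.036, 0, 0], "rot": [0, 0, 0]},
    {"hand": 1, "translation": [-0.036, 0, 0], "rot": [0, 0, 0]}
  ]
}}

```text
t: 12.75
position: [0.4875, -0.0205, 0.0617]
tool_rot: [179.9, -0.2, 9.0]
contact_force: [9.3, 6.9, 1.3]
grip_width: 0.155
```

```bash
python3 - <<'E'
from h import *
from bench import r,cams
s=r.get_state(); print(s["t"],s["position"],s["tool_rot"],s["contact_force"],s["grip_width"])
print(tog(8.9,np.array([.5655,-.0082]),s["position"][:2]))
d=cams.read_camera("wrist"); cv2.imwrite("pics/w10.png",d["color"][:,:,::-1]);np.save("w10.npy",d,allow_pickle=True)
E
```

```text
12.75 [ 0.48745801 -0.02047309  0.06165834] [179.94602001  -0.2444427    8.99377993] [9.26115386 6.90970889 1.29365606] 0.15512169254118915
[-7.90011280e-02 -5.14129093e-05]
```

View pics/w10.png

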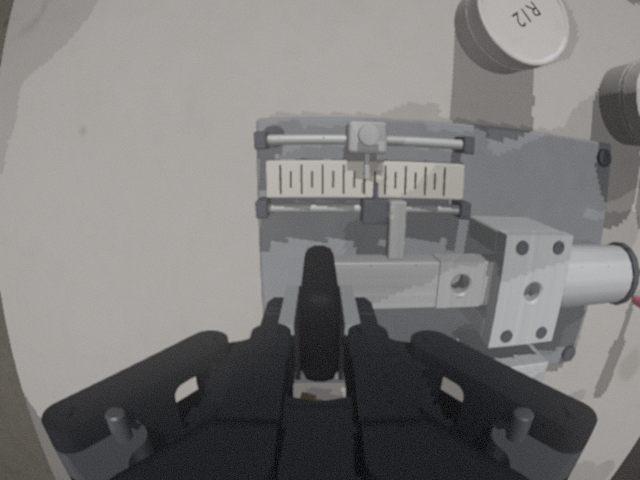

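The pointer block at (375,208) is nearing the marker at (367,160). Measuring the gap that's left.

```bash
python3 - <<'E'
import cv2
im=cv2.imread("pics/w10.png")
cv2.imwrite("pics/w10z.png",cv2.resize(im[118:222,335:415],None,fx=5.7,fy=5.7,interpolation=cv2.INTER_CUBIC))
E
```

```text
(no output)
```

View pics/w10z.png

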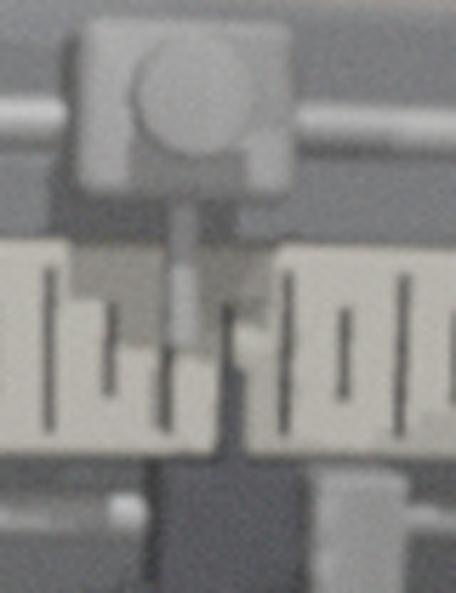

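```bash
cat > m.py <<'E'
from h import *
def meas(f,off,k,m,p,lines,vl=400):
    d=np.load(f,allow_pickle=True).item(); a=8.93;t=np.array([.5655,-.0081])
    z=lambda u,v:(off[0]+(u+.5)/k-.5,off[1]+(v+.5)/k-.5)
    G=lambda q,h:(tog(a,t,plane(d,*z(*q),h,True))*1e3).round(2)
    print("marker",G(m,.033),"pointer",G(p,.033),"diff",G(p,.033)-G(m,.033)); print("lines",[G((u,vl),.028).tolist() for u in lines])
E
python3 -c "
from m import *
meas('w10.npy',(335,118),5.7,(184,350),(231,375),(49,167,284,402))
"
```

```text
marker [-57.39  49.46] pointer [-53.45  47.46] diff [ 3.94 -2.  ]
lines [[-68.03, 44.65], [-58.07, 44.75], [-48.05, 44.9], [-37.75, 45.12]]
```

{"name": "move_arm", "arguments": {
  "motion": [
    {"hand": 1, "translation": [-0.0012, 0, 0], "rot": [0, 0, 0]},
    {"hand": 1, "translation": [-0.0024, 0, 0], "rot": [0, 0, 0]},
    {"hand": 1, "translation": [-0.0034, 0, 0], "rot": [0, 0, 0]},
    {"hand": 1, "translation": [-0.0034, 0, 0], "rot": [0, 0, 0]},
    {"hand": 1, "translation": [-0.0034, 0, 0], "rot": [0, 0, 0]}
  ]
}}

```text
t: 13.42
position: [0.4842, -0.021, 0.0617]
tool_rot: [179.9, -0.3, 9.0]
contact_force: [9.3, 7.5, 0.7]
grip_width: 0.154
```

```bash
python3 - <<'E'
from h import *
from bench import r,cams
s=r.get_state(); print(s["t"],s["position"],s["tool_rot"],s["contact_force"],s["grip_width"])
print(tog(8.9,np.array([.5655,-.0082]),s["position"][:2]))
d=cams.read_camera("wrist"); im=np.ascontiguousarray(d["color"][:,:,::-1]);cv2.imwrite("pics/w11.png",im);np.save("w11.npy",d,allow_pickle=True)
cv2.imwrite("pics/w11z.png",cv2.resize(im[118:222,335:425],None,fx=5.7,fy=5.7,interpolation=cv2.INTER_CUBIC))
E
```

```text
13.425 [ 0.48421239 -0.02098202  0.06165795] [179.94153102  -0.25440006   8.99850227] [9.33200395 7.54163351 0.71234454] 0.15387715297939952
[-8.22864036e-02 -5.20860259e-05]
```

View pics/w11z.png

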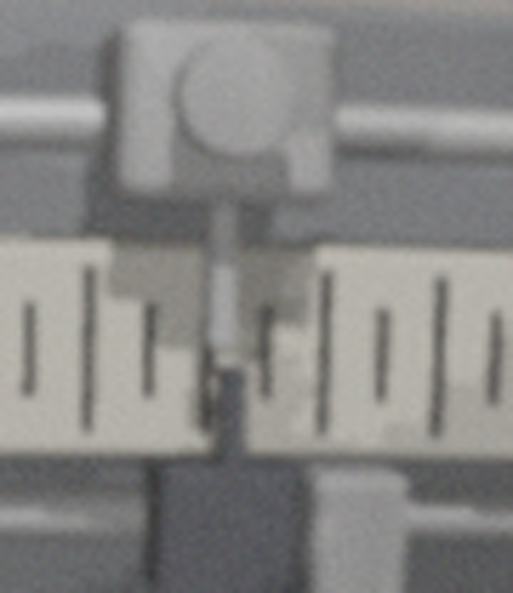

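```bash
cat > prof.py <<'E'
from h import *
import sys
f=sys.argv[1]; d=np.load(f,allow_pickle=True).item(); g=d["color"].astype(float).mean(2)
for v in range(155,200,2): print(v,g[v,364:388].round().astype(int).tolist())
E
python3 prof.py w11.npy
```

```text
155 [94, 93, 94, 95, 93, 97, 93, 99, 113, 121, 123, 120, 109, 97, 100, 94, 91, 90, 99, 112, 120, 123, 121, 121]
157 [95, 92, 91, 91, 96, 94, 95, 101, 112, 125, 122, 121, 110, 97, 93, 96, 91, 95, 101, 118, 125, 126, 121, 124]
159 [90, 91, 94, 90, 92, 95, 86, 101, 114, 123, 125, 121, 110, 97, 95, 92, 91, 97, 102, 111, 112, 115, 118, 117]
161 [113, 112, 116, 112, 113, 114, 105, 104, 114, 120, 124, 122, 114, 104, 99, 106, 101, 100, 103, 107, 100, 100, 98, 102]
163 [137, 136, 134, 137, 139, 134, 123, 113, 118, 126, 129, 123, 119, 122, 117, 117, 122, 119, 118, 114, 118, 118, 120, 127]
165 [137, 136, 134, 139, 137, 131, 123, 119, 138, 154, 155, 148, 133, 122, 121, 120, 120, 118, 117, 116, 119, 128, 133, 135]
167 [139, 135, 136, 137, 135, 134, 124, 124, 142, 160, 161, 155, 135, 123, 119, 118, 116, 120, 118, 121, 125, 131, 134, 136]
169 [136, 138, 139, 135, 136, 130, 122, 120, 147, 159, 160, 154, 139, 122, 119, 116, 120, 118, 120, 120, 127, 135, 136, 134]
171 [136, 136, 135, 136, 137, 134, 120, 123, 145, 159, 158, 158, 137, 117, 121, 118, 111, 99, 104, 108, 117, 119, 122, 127]
173 [135, 138, 
[... 955 characters left out ...]
60]
189 [177, 177, 173, 164, 143, 119, 86, 75, 82, 80, 82, 89, 88, 104, 134, 156, 163, 155, 155, 160, 161, 157, 159, 164]
191 [175, 176, 175, 163, 147, 119, 91, 74, 92, 84, 81, 90, 91, 112, 138, 156, 161, 159, 160, 158, 160, 159, 169, 171]
193 [175, 175, 175, 170, 159, 146, 117, 98, 100, 89, 83, 86, 92, 111, 133, 157, 160, 163, 162, 158, 162, 163, 169, 172]
195 [176, 172, 174, 168, 169, 169, 159, 134, 109, 85, 86, 87, 97, 109, 134, 153, 160, 160, 160, 161, 158, 154, 162, 161]
197 [133, 134, 123, 122, 121, 119, 116, 104, 85, 81, 80, 93, 92, 99, 110, 119, 123, 122, 124, 124, 127, 125, 130, 131]
199 [78, 82, 87, 85, 90, 90, 85, 80, 80, 80, 85, 91, 91, 87, 84, 84, 84, 84, 83, 83, 85, 86, 88, 93]
```

```bash
python3 -c "
from m import *
meas('w11.npy',(0,0),1,(374.1,177),(374.6,188),(0,),)
meas('w10.npy',(0,0),1,(367.2,177),(375.4,188),(0,),)
"; python3 - <<'E'
from h import *
d=np.load("w10.npy",allow_pickle=True).item(); g=d["color"].astype(float).mean(2)
for v in (165,171,175,177,183,187,189,191,193,195): print(v,g[v,360:384].round().astype(int).tolist())
E
```

```text
marker [-57.29  50.44] pointer [-56.93  45.27] diff [ 0.36 -5.17]
lines [[-360.34, -123.91]]
marker [-57.25  50.4 ] pointer [-53.26  45.29] diff [ 3.99 -5.11]
lines [[-357.11, -123.95]]
165 [136, 137, 134, 121, 120, 148, 156, 156, 147, 134, 121, 116, 121, 117, 119, 121, 122, 120, 126, 129, 136, 138, 146, 157]
171 [137, 140, 132, 123, 126, 146, 160, 165, 157, 142, 125, 122, 118, 112, 94, 101, 107, 115, 123, 119, 124, 131, 144, 149]
175 [137, 135, 130, 120, 132, 148, 158, 161, 156, 146, 133, 123, 122, 116, 92, 102, 145, 159, 160, 158, 150, 147, 160, 157]
177 [130, 135, 133, 122, 126, 140, 157, 157, 152, 146, 133, 136, 136, 121, 95, 109, 155, 177, 177, 178, 175, 174, 169, 157]
183 [173, 155, 136, 100, 102, 144, 170, 178, 178, 179, 176, 179, 164, 126, 83, 85, 93, 110, 139, 154, 161, 160, 159, 145]
187 [172, 151, 130, 103, 102, 145, 175, 177, 177, 178, 175, 175, 164, 121, 93, 91, 88, 109, 137, 158, 162, 161, 159, 144]
189 [171, 151, 130, 102, 102, 143, 174, 179, 178, 176, 178, 170, 151, 111, 85, 91, 90, 104, 137, 159, 164, 160, 160, 140]
191 [171, 153, 130, 101, 103, 144, 172, 175, 174, 178, 177, 171, 153, 108, 84, 88, 92, 107, 140, 160, 163, 162, 159, 144]
193 [174, 166, 155, 134, 124, 148, 169, 177, 178, 177, 175, 175, 153, 114, 90, 86, 92, 111, 143, 155, 163, 161, 162, 145]
195 [175, 174, 172, 171, 168, 169, 169, 168, 173, 176, 176, 168, 137, 103, 80, 88, 89, 112, 135, 157, 161, 157, 160, 159]
```

About 0.5 mm is left. I'll nudge that far and hold for over a second.

{"name": "move_arm", "arguments": {
  "motion": [
    {"hand": 1, "translation": [-0.0005, 0, 0], "rot": [0, 0, 0]},
    {"hand": 1, "translation": [-0.0005, 0, 0], "rot": [0, 0, 0]},
    {"hand": 1, "translation": [-0.0005, 0, 0], "rot": [0, 0, 0]},
    {"hand": 1, "translation": [-0.0005, 0, 0], "rot": [0, 0, 0]}
  ]
}}

```text
t: 13.98
position: [0.4838, -0.021, 0.0617]
tool_rot: [179.9, -0.3, 9.0]
contact_force: [9.7, 7.1, 0.7]
grip_width: 0.154
```

```bash
python3 - <<'E'
from h import *
from bench import r,cams
s=r.get_state(); print(s["t"],s["contact_force"],s["grip_width"])
print(tog(8.9,np.array([.5655,-.0082]),s["position"][:2]))
d=cams.read_camera("wrist"); im=np.ascontiguousarray(d["color"][:,:,::-1]);np.save("w12.npy",d,allow_pickle=True)
cv2.imwrite("pics/w12z.png",cv2.resize(im[118:222,335:425],None,fx=5.7,fy=5.7,interpolation=cv2.INTER_CUBIC))
g=d["color"].astype(float).mean(2)
for v in (171,175,177,185,189,195): print(v,g[v,366:386].round().astype(int).tolist())
E
```

```text
13.975 [9.72498104 7.08143399 0.73389619] 0.15370978860969509
[-8.27219512e-02 -5.22259964e-05]
171 [134, 135, 138, 134, 124, 115, 129, 153, 163, 162, 154, 138, 121, 119, 118, 110, 101, 103, 114, 120]
175 [135, 136, 138, 135, 128, 122, 122, 151, 162, 161, 159, 142, 131, 127, 117, 101, 90, 118, 144, 157]
177 [135, 135, 136, 133, 127, 108, 118, 151, 159, 159, 153, 141, 132, 130, 131, 112, 101, 139, 170, 179]
185 [176, 175, 165, 145, 125, 85, 63, 65, 81, 89, 90, 104, 134, 155, 148, 118, 94, 121, 156, 165]
189 [176, 176, 165, 147, 122, 95, 61, 69, 82, 88, 93, 106, 135, 155, 165, 160, 158, 159, 164, 164]
195 [172, 176, 167, 169, 167, 156, 124, 93, 82, 87, 98, 111, 139, 156, 159, 158, 160, 161, 159, 159]
```

View pics/w12z.png

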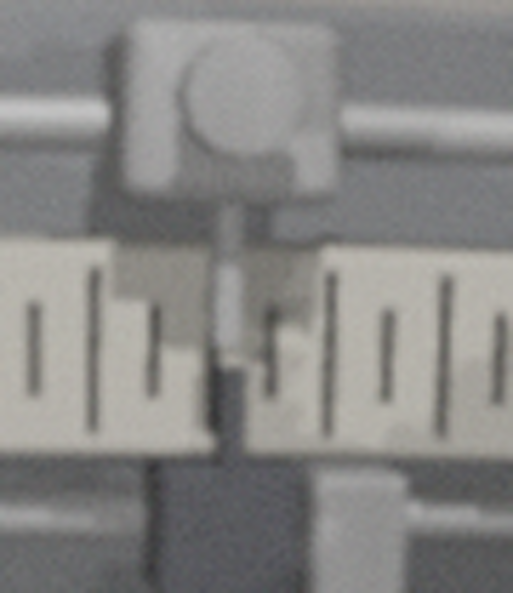

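The fingers line up: both the marker and the pointer are centred at about u=230 in the zoom. Holding now.

{"name": "move_arm", "arguments": {
  "motion": [
    {"hand": 1, "translation": [0, 0, 0], "rot": [0, 0, 0]},
    {"hand": 1, "translation": [0, 0, 0], "rot": [0, 0, 0]},
    {"hand": 1, "translation": [0, 0, 0], "rot": [0, 0, 0]},
    {"hand": 1, "translation": [0, 0, 0], "rot": [0, 0, 0]},
    {"hand": 1, "translation": [0, 0, 0], "rot": [0, 0, 0]},
    {"hand": 1, "translation": [0, 0, 0], "rot": [0, 0, 0]},
    {"hand": 1, "translation": [0, 0, 0], "rot": [0, 0, 0]}
  ]
}}

```text
t: 14.9
position: [0.4838, -0.021, 0.0617]
tool_rot: [179.9, -0.3, 9.0]
contact_force: [11.4, 8.3, 1.0]
grip_width: 0.151
```

{"name": "move_arm", "arguments": {
  "motion": [
    {"hand": 1, "translation": [0.001, 0, 0], "rot": [0, 0, 0]},
    {"hand": 1, "translation": [0.003, 0, 0], "rot": [0, 0, 0]},
    {"hand": 1, "translation": [0.0055, 0, 0], "rot": [0, 0, 0]},
    {"hand": 1, "translation": [0.008, 0, 0], "rot": [0, 0, 0]},
    {"hand": 1, "translation": [0.0105, 0, 0], "rot": [0, 0, 0]},
    {"hand": 1, "translation": [0.013, 0, 0], "rot": [0, 0, 0]},
    {"hand": 1, "translation": [0.0155, 0, 0], "rot": [0, 0, 0]},
    {"hand": 1, "translation": [0.018, 0, 0], "rot": [0, 0, 0]},
    {"hand": 1, "translation": [0.0205, 0, 0], "rot": [0, 0, 0]},
    {"hand": 1, "translation": [0.023, 0, 0], "rot": [0, 0, 0]},
    {"hand": 1, "translation": [0.0255, 0, 0], "rot": [0, 0, 0]},
    {"hand": 1, "translation": [0.028, 0, 0], "rot": [0, 0, 0]},
    {"hand": 1, "translation": [0.0305, 0, 0], "rot": [0, 0, 0]},
    {"hand": 1, "translation": [0.033, 0, 0], "rot": [0, 0, 0]},
    {"hand": 1, "translation": [0.035, 0, 0], "rot": [0, 0, 0]},
    {"hand": 1, "translation": [0.037, 0, 0], "rot": [0, 0, 0]},
    {"hand": 1, "translation": [0.0385, 0, 0], "rot": [0, 0, 0]},
    {"hand": 1, "translation": [0.0395, 0, 0], "rot": [0, 0, 0]},
    {"hand": 1, "translation": [0.0399, 0, 0], "rot": [0, 0, 0]},
    {"hand": 1, "translation": [0.0399, 0, 0], "rot": [0, 0, 0]}
  ]
}}

```text
t: 17.4
position: [0.5216, -0.015, 0.0617]
tool_rot: [180.0, -0.1, 9.0]
contact_force: [1.9, 2.1, 6.6]
grip_width: 0.152
```

```bash
python3 - <<'E'
from h import *
from bench import r,cams
s=r.get_state(); print(s["t"],s["position"],s["contact_force"],s["grip_width"])
print(tog(8.9,np.array([.5655,-.0082]),s["position"][:2]))
d=cams.read_camera("wrist"); im=np.ascontiguousarray(d["color"][:,:,::-1]);np.save("w13.npy",d,allow_pickle=True);cv2.imwrite("pics/w13.png",im)
E
```

```text
17.4 [ 0.52164543 -0.01501171  0.06166413] [1.88774733 2.07385387 6.61490157] 0.15244301712171587
[-4.43803966e-02  5.50629366e-05]
```

View pics/w13.png

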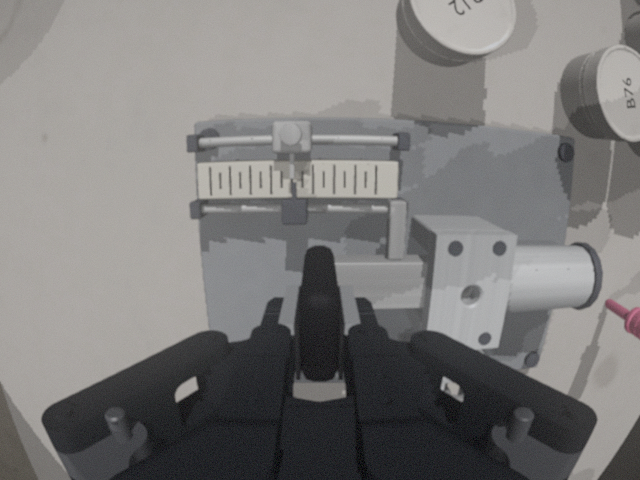

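The bar is back at its starting position, with the paddle at the same TCP reading as before the pull. The pointer at (294,208) stayed under the marker. Releasing and retreating.

{"name": "move_arm", "arguments": {
  "motion": [
    {"hand": 0.7, "translation": [0, 0, 0], "rot": [0, 0, 0]},
    {"hand": 0.55, "translation": [0, 0, 0], "rot": [0, 0, 0]},
    {"hand": 0.4, "translation": [0, 0, 0], "rot": [0, 0, 0]},
    {"hand": 0.4, "translation": [0, 0, 0], "rot": [0, 0, 0]},
    {"hand": 0.4, "translation": [0, 0, 0], "rot": [0, 0, 0]},
    {"hand": 0.4, "translation": [0, 0, -0.02], "rot": [0, 0, 0]},
    {"hand": 0.4, "translation": [0, 0, -0.06], "rot": [0, 0, 0]},
    {"hand": 0.4, "translation": [0, 0, -0.11], "rot": [0, 0, 0]},
    {"hand": 0.4, "translation": [0, 0, -0.13], "rot": [0, 0, 0]},
    {"hand": 0.4, "translation": [0, 0, -0.13], "rot": [0, 0, 0]},
    {"hand": 0.4, "translation": [0, 0, -0.13], "rot": [0, 0, 0]}
  ]
}}

```text
t: 18.82
position: [0.5207, -0.015, 0.1902]
tool_rot: [-180.0, 0.1, 9.0]
contact_force: [-0.9, -0.1, 0.4]
grip_width: 0.599
```

```bash
python3 - <<'E'
from h import *
from bench import r,cams
s=r.get_state(); print(s["t"],s["position"],s["contact_force"],s["grip_width"])
d=cams.read_camera("wrist"); im=np.ascontiguousarray(d["color"][:,:,::-1]);np.save("w14.npy",d,allow_pickle=True);cv2.imwrite("pics/w14.png",im)
cv2.imwrite("pics/w14z.png",cv2.resize(im[110:290,240:460],None,fx=3.3,fy=3.3,interpolation=cv2.INTER_CUBIC))
d=cams.read_camera("scene"); im=np.ascontiguousarray(d["color"][:,:,::-1]);cv2.imwrite("pics/s14.png",im)
E
```

```text
18.825 [ 0.52070132 -0.01496099  0.19024775] [-0.94578344 -0.08378488  0.3889994 ] 0.5989213149183755
```

View pics/w14z.png

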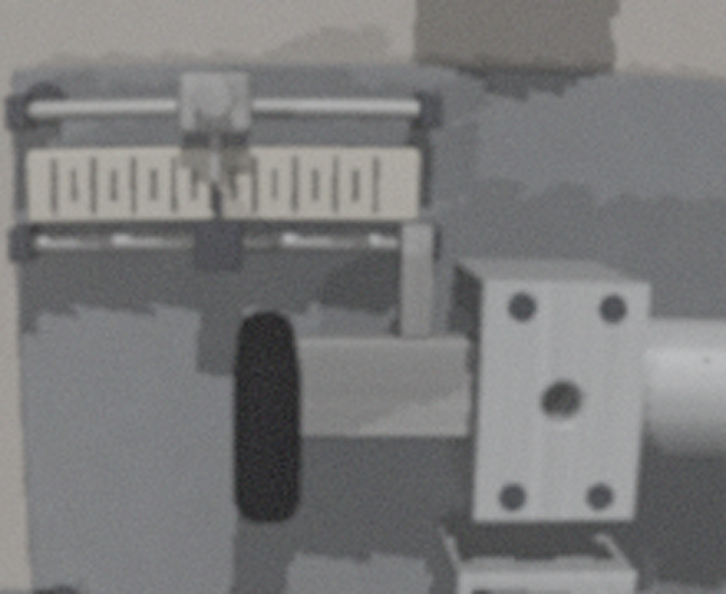

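View pics/s14.png

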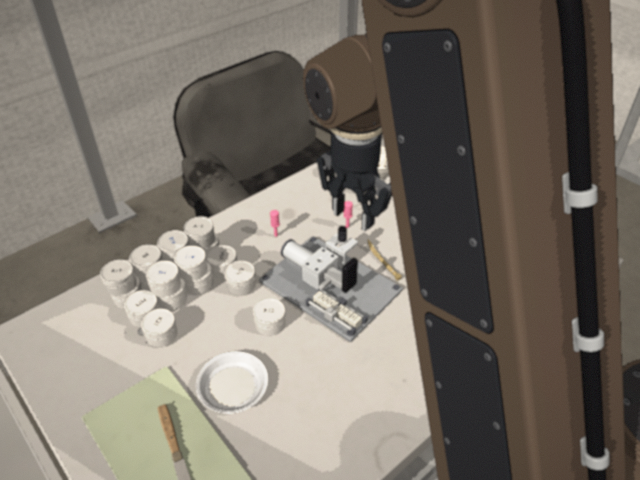

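```bash
python3 - <<'E'
from m import *
d=np.load("w14.npy",allow_pickle=True).item(); g=d["color"].astype(float).mean(2)
for v in (156,160,163,165,168,170,172,174): print(v,g[v,296:316].round().astype(int).tolist())
meas('w14.npy',(240,110),3.3,(216,175),(217.5,200),(55,94,134,176,256,296,336,376),195)
meas('w14.npy',(240,110),3.3,(237,420),(299,420),())
E
```

```text
156 [126, 125, 120, 128, 122, 125, 123, 127, 133, 127, 117, 110, 107, 111, 110, 110, 109, 115, 123, 133]
160 [135, 130, 123, 122, 125, 129, 128, 135, 148, 144, 132, 112, 109, 104, 101, 102, 113, 116, 118, 119]
163 [162, 141, 114, 106, 118, 125, 127, 134, 144, 144, 131, 121, 117, 109, 102, 122, 144, 155, 156, 147]
165 [163, 145, 119, 124, 144, 146, 139, 129, 115, 116, 123, 124, 127, 112, 101, 126, 152, 157, 163, 155]
168 [163, 149, 129, 134, 156, 166, 157, 131, 97, 81, 95, 124, 140, 132, 118, 121, 144, 158, 166, 159]
170 [164, 154, 145, 150, 159, 165, 157, 129, 93, 82, 89, 123, 139, 141, 133, 137, 151, 160, 164, 156]
172 [165, 164, 167, 162, 164, 164, 156, 129, 96, 79, 94, 122, 144, 150, 149, 148, 150, 150, 157, 156]
174 [164, 165, 166, 165, 169, 167, 161, 153, 126, 96, 94, 118, 140, 148, 154, 152, 148, 151, 154, 148]
marker [-57.22  51.22] pointer [-56.88  45.07] diff [ 0.34 -6.15]
lines [[-97.78, 46.5], [-87.9, 46.31], [-77.84, 46.16], [-67.36, 46.05], [-47.51, 45.97], [-37.6, 46.0], [-27.67, 46.07], [-17.7, 46.19]]
marker [-52.26 -10.31] pointer [-36.61 -10.29] diff [15.65  0.02]
lines []
```

```bash
python3 -c "
from bench import r
print(r.close_job(), r.get_state()['t'])"
```

```text
the job is handed in; nothing more can be done
the job is handed in; nothing more can be done
```

I finished the gauge check and handed the job in at about 19 s of the 51 s allowed; no verdict was reported.

- **Lock pin:** I drew it up out of the bore and parked it upright in the notch. A close view after release showed the collar on both prongs, and it was still upright in the last scene picture.
- **Pull and hold:** I pulled the bar about 38.3 mm (measured at the tool) until the pointer and marker fingers lined up in the wrist picture. I held it there for just over a second.
- **Return:** I eased the bar home over 2.5 s while still gripping the paddle. The tool came back to the same reading as before the pull.
- **Final alignment:** After I let go and backed off, the pointer was within about 0.3 mm of the marker, which is about as fine as the image can measure.
- **Marker and other items:** The marker stayed at about gauge x −57.3 mm in every picture from the pull on. The two earlier readings were −55 to −58 mm from the coarser first view and −57.7 mm from above the paddle; I put the difference down to measurement error. I touched nothing else on the table, but I didn't re-measure the other items. The brush was hidden behind the arm in the last picture.
- **One disagreement:** The marker's position called for a draw of about 39.2 mm, roughly 0.9 mm more than the tool's travel. I stopped on the alignment seen in the picture rather than on that figure.

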